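Prise nested balancing cones apart and sort them

TASK

The small brass cone is stuck inside the large blue one. Press the red paddle of the stand's lever all the way down so that its fork prises the small cone up, without touching the cones; then set the small cone upright on the yellow-marked half of the rocker tray so that its weight tips the tray down. Finally bring the large cone out through the open side of the stand and leave it standing upright on the round blue mark, without knocking either cone over or disturbing the brass punch or the yellow deburring tool.

Things in the scene. Friction and masses are not known exactly. Their poses are not given: they have to be found in the camera images.
- stand: Fixed black U-shaped stand, open towards its own -x. Origin on the worktop at the nest's axis (within 2 mm), z up. Side walls |y| = 65 to 77, x = -35 to 65, 80 high; back wall x = 63 mm. Keepers (|y| = 52 to 72, x = -30 to 50, z = 71.5 to 80.5) overhang the large cone's flange: it cannot be lifted until slid 95 mm along -x. Lever pivot at x = 90, z = 82 mm.
- pry_lever (a joint): Angle of the stand's steel lever: 0 at rest, 0.27 rad with its red paddle fully down; hinge along the stand's y. Two fork arms (|y| = 40 to 48, from the pivot to 10 mm past the nest's axis, top 90 mm high at rest) lie above the large cone's flange and under the small one's. A light spring returns it to 0. Prising takes about 6 to 15 N at the paddle.
- lever_paddle (a point): Centre of the top face of the red paddle (50 x 40 mm), 125 mm from the lever's pivot, at stand x = +215 mm and 89 mm high at rest; it sinks 33 mm in an arc (to about 55 mm high, moving 5 mm or less sideways) when fully pressed.
- small_cone: Brass cone plug, narrow end down: foot 57 mm diameter, 68 mm at 84 mm height; flange 104 mm diameter from 84 to 92 mm; steel stem 26 mm diameter from 92 to 130 mm. Origin at centre of underside, z up the stem. About 0.3 kg. Starts with its foot on the large cone's floor, gripped by four sprung rubber keys (6 to 15 N); once prised it may stay some 20 mm up, leaning a little.
- large_cone: Blue hollow cone, widening upward, 70 mm high: foot rim 92 mm diameter, 6 mm thick; mouth 69 mm inside, flange 120 mm diameter, 5 mm thick at the top; inside floor 61 mm across, 8 mm up. Four rubber keys 36 mm up protrude up to 7 mm inward. Origin at centre of underside, z up. About 0.45 kg. Stands and slides on the worktop; shut fingers lowered inside can drag it.
- rocker (a joint): Angle of the rocker tray, 0 level (held by a light spring) to 0.17 rad tipped down at the yellow end. Hinge along the deck's y axis, 11 mm or less below the deck.
- rocker_deck (a point): Centre of the rocker tray's aluminium deck, right above its hinge and about 51 mm above the worktop. x points to the yellow end (yellow end lip and yellow patch centred at x = +45 mm), z up from the deck. Deck 170 x 82 mm inside its low side lips (10 mm high).
- bay: Flat painted blue mark on the worktop, 152 mm diameter with a white ring, origin at its centre. The large cone's place.
- punch: Bystander: brass drift punch lying, 150 mm long.
- deburrer: Bystander: yellow plastic deburring tool lying, 165 mm long.
Things that resemble listed ones, but are neither listed nor needed, are in the scene too. What is shaped like the large_cone but purple or turquoise is not meant.

How it is judged:
On the way, in this order (a step that is already met when the one before it is completed fails the run):
1. the lever, pressed down, has raised the small cone at least 12 mm inside the large one, with nothing of the robot touching the cones (z of small_cone in the frame of large_cone above 0.02 m and value of joint pry_lever above 0.2 rad and contact force between each of the fingers, the arm and small_cone below 0.3 N and contact force between each of the fingers, the arm and large_cone below 0.3 N), for 0.1 s.
2. the small cone stands released on the yellow half of the rocker tray and has tipped it (value of joint rocker above 0.14 rad and z of small_cone in the frame of rocker_deck between -0.004 and 0.006 m and x of small_cone in the frame of rocker_deck between 0.005 and 0.07 m and y of small_cone in the frame of rocker_deck between -0.03 and 0.03 m and angle between small_cone's own z axis and vertical below 0.3 rad and contact force between the fingers and small_cone below 0.3 N), for 0.2 s.
At the end, for the whole second after the job is handed in: Small cone upright on the deck's yellow half (foot centre 5 to 70 mm past the hinge, within 30 mm of the middle line), tray tipped over 0.14 rad; large cone upright on the worktop, centre within 30 mm of the mark's centre; lever back up; both cones released and at rest (all of step 2 and horizontal distance between large_cone and bay below 0.03 m and height (world z) of large_cone below 0.004 m and angle between large_cone's own z axis and vertical below 0.06 rad and linear speed of each of large_cone, small_cone below 0.02 m/s and value of joint pry_lever below 0.05 rad); the robot touches nothing.
It fails at once if the small cone is knocked over (angle between small_cone's own z axis and vertical above 0.8 rad).
It fails at once if the large cone is knocked over (angle between large_cone's own z axis and vertical above 0.6 rad).
It fails at once if the punch or the deburring tool is moved more than 30 mm (distance of any of punch, deburrer from where it was at the start of the episode above 0.03 m).
It also fails if it takes over 72 s, if anything falls off the work surface, if the arm or the gripper's body presses on something with over 40 N, if the wrist force passes 120 N, or if a joint passes its speed limit or range.

ROBOT

A 7-joint arm with a two-finger parallel gripper is mounted at the origin on the work surface. World frame = base frame: x ahead of the robot, y to its left, z up, the work surface at z = 0. Lengths are in m, angles in rad, forces in N, time in s.
With the tool pointing down it reaches from about 0.35 to 0.9 m from the base axis. Payload 19.9 kg.
Tool frame: the origin (TCP) lies between the finger pads; the fingertips stand 19 mm ahead of it and the grasp point (between the pads) is the TCP; z points along the fingers, y is the direction in which the jaws open and shut (so a half turn about z gives the same grasp; the last joint's range is limited). The gripper opens to 94 mm and grips with 3 to 60 N. Pads are 16 mm wide; open, the fingers measure 119 mm over their backs; the gripper's body (75 mm by 177 mm) begins 78 mm behind the grasp point.
Start: joints at [1.141, 0.417, -0.01, 1.614, 0.005, 1.111, -0.053], TCP at [0.236, -0.579, 0.203] pointing down, gripper open.
Joint ranges: [-2.81, 2.81], [-0.39, 2.02], [-1.27, 1.25], [0.06, 2.57], [-1.19, 4.33], [0.19, 2], [-2.82, 2.82]. Speed limits (rad/s): [1.89, 1.89, 2.39, 2.39, 3.01, 3.01, 3.01].

INTERFACE

Orientations are given as a 3x3 rotation matrix whose columns are the frame's x, y, z axes.
In Python, from rig import robot gives the robot as it stands. Calls block until the motion is done:
- robot.move_ptp(position, orientation): joint-space move of the TCP to a pose.
- robot.move_linear(position, velocity=0.15, frame=None, threshold=None): straight line of the TCP; frame=None keeps the orientation; velocity is the mean speed in m/s. With threshold (N) it stops when the force on the tool has changed by that much, and returns True; else False.
- robot.goto_joints(angles): joint-space move.
- robot.gripper_to(opening): finger opening in m; the grip force is fixed at half the most; returns when the fingers have stopped.
- robot.pause(seconds).
- robot.ik(position, orientation): joint angles nearest the present ones, or None.
- robot.get_state(): the state.
- robot.grab_frame(name): name is "scene" or "top"; returns the picture (400x640x3 uint8, red, green, blue); there is no depth.
- robot.camera_info(name): a dict with "fx", "fy", "cx", "cy" (pixels), "rvec" (rotation vector, rad) and "tvec" (3), from world to camera coordinates, as OpenCV has them. Camera axes: x right, y down, z forward; pixel columns grow to the right and rows downward; lengths in m; the calibration is good to about 2 mm. A picture is of the moment at which its call begins. camera_info takes no time and is no camera call.
A pose or a line that the arm cannot do raises robot.PlanningError and nothing moves.
- robot.sign_off(): hands the job in, once; it reports no verdict.
The state is a dict: "time": time; "qpos": joint angles; "joint_vel": joint speeds; "effort": joint torques, N m; "ee_pos": TCP position; "tool_rot": TCP orientation; "force": force on the tool from outside, world axes, zero at the start; "moment": the same for the moment, N m; "opening": finger opening in m.
Only numpy, scipy, OpenCV 4.12 (cv2) and the standard library are available. Lean on these libraries where they do the work, as an engineer would, in place of code of your own. Each camera call takes 0.05 s, during which the arm holds its last target. There are 200 camera calls.

## Working session

There is one attempt and no reset: what is moved stays moved. The work goes in short steps, each a Python script; the robot and the scene stay as the last script left them, time stands still between calls to the robot, and variables do not carry over. Pictures are saved under pics/ and viewed, about 8 in all and at most 12, crops included, and the job is handed in when it is done.

```bash
mkdir -p pics
cat > h.py <<'E'
import numpy as np, cv2
from rig import robot
def cam(n):
    c=robot.camera_info(n); K=np.array([[c['fx'],0,c['cx']],[0,c['fy'],c['cy']],[0,0,1.]])
    R=cv2.Rodrigues(np.array(c['rvec'],float))[0]; t=np.array(c['tvec'],float).ravel(); return K,R,t
def ray(n,u,v,z):
    K,R,t=cam(n); d=R.T@np.linalg.inv(K)@np.array([u,v,1.]); o=-R.T@t
    return o+d*(z-o[2])/d[2]
def proj(n,p):
    K,R,t=cam(n); q=K@(R@np.array(p,float)+t); return q[:2]/q[2]
def grab(n,f,crop=None,s=1):
    im=robot.grab_frame(n)[:,:,::-1].copy(); cv2.imwrite('pics/raw_'+f+'.png',im)
    if crop: im=im[crop[1]:crop[3],crop[0]:crop[2]]
    cv2.imwrite('pics/'+f+'.png',cv2.resize(im,None,fx=s,fy=s,interpolation=cv2.INTER_CUBIC)); return im
def down(a): # tool z down, tool y along world angle a
    y=np.array([np.cos(a),np.sin(a),0]); z=np.array([0,0,-1.]); return np.c_[np.cross(y,z),y,z]
E
python3 - <<'E'
from h import *
grab('top','t0',None,1.25); grab('scene','s0',None,1.25)
for n in('top','scene'):
    K,R,t=cam(n); print(n,K[0,0],-R.T@t, R[2])
s=robot.get_state(); print(s['time'],s['tool_rot'],s['force'])
E
```

```text
top 422.0833691796766 [ 0.26483065 -0.07080574  1.14897468] [ 0.2217836   0.00255613 -0.97509256]
scene 456.4001281434856 [1.36856003 0.39617967 0.98265258] [-0.63156991 -0.36096064 -0.68616824]
0.1 [[ 9.25760152e-01  3.78110955e-01 -4.95855473e-04]
 [ 3.78111270e-01 -9.25759640e-01  9.78294752e-04]
 [-8.91390216e-05 -1.09315484e-03 -9.99999399e-01]] [-0.15477927 -0.07253052  0.58253755]
```

View pics/t0.png

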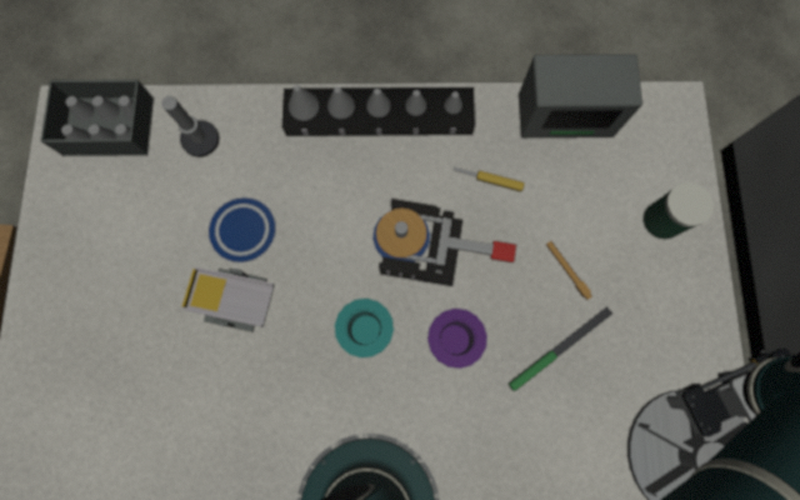

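View pics/s0.png

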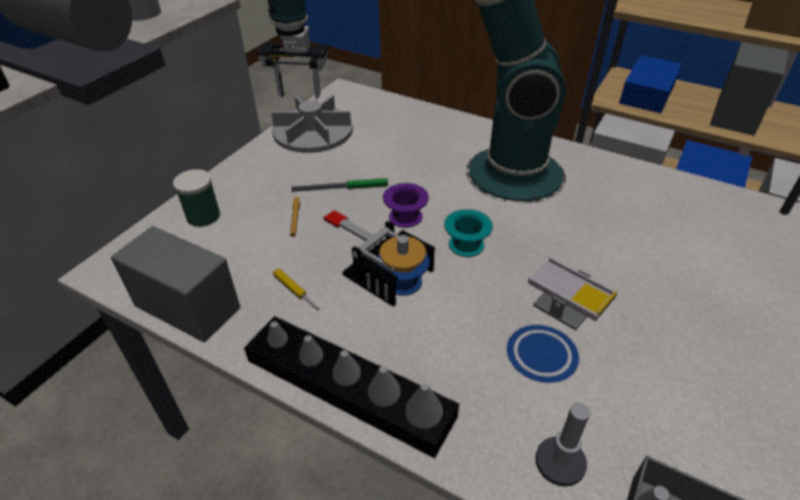

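Both views show the brass cone in the blue flange at top (401,234) and scene (403,250). The red paddle is at top (503,252), the rocker at (228,298) with its yellow half on the left, and the bay at (242,229). The punch is at (568,270) and the deburrer at (490,180). The lookalikes, turquoise (364,327) and purple (457,337), are empty, so they are excluded.

```bash
cat > meas.py <<'E'
from h import *
def blob(im,lo,hi,near=None,rad=60,minA=25):
    hsv=cv2.cvtColor(im,cv2.COLOR_BGR2HSV); m=cv2.inRange(hsv,np.array(lo),np.array(hi))
    if near is not None:
        k=np.zeros_like(m); cv2.circle(k,tuple(int(x) for x in near),rad,255,-1); m&=k
    cs,_=cv2.findContours(m,cv2.RETR_EXTERNAL,cv2.CHAIN_APPROX_NONE)
    cs=[c for c in cs if cv2.contourArea(c)>minA]
    return max(cs,key=cv2.contourArea) if cs else None
def onplane(n,c,z):
    return np.array([ray(n,u,v,z)[:2] for u,v in c.reshape(-1,2)])
def cen(P): # area centroid in world plane, circle and min rect
    Q=(P*10000).astype(np.float32).reshape(-1,1,2); M=cv2.moments(Q)
    (c,r)=cv2.minEnclosingCircle(Q); rc=cv2.minAreaRect(Q)
    f=lambda a:np.round(np.array(a)/10000,4)
    return dict(cen=f([M['m10']/M['m00'],M['m01']/M['m00']]),circ=(f(c),round(r/10000,4)),rect=(f(rc[0]),f(rc[1]),round(rc[2],1)))
E
python3 - <<'E'
from meas import *
S=1.25
T=cv2.imread('pics/raw_t0.png'); C=cv2.imread('pics/raw_s0.png')
jobs=[('paddle',(0,120,60),(8,255,255),(503/S,252/S),(337/S,218/S),.089),
('paddle',(170,120,60),(180,255,255),(503/S,252/S),(337/S,218/S),.089),
('brass',(8,90,60),(20,255,255),(401/S,234/S),(403/S,250/S),.100),
('yellow',(21,140,60),(32,255,255),(208/S,293/S),(590/S,298/S),.051),
('bay',(100,120,40),(125,255,255),(242/S,229/S),(543/S,352/S),0.)]
for nm,lo,hi,a,b,z in jobs:
    for n,im,near in(('top',T,a),('scene',C,b)):
        c=blob(im,lo,hi,near,45)
        print(nm,n,None if c is None else cen(onplane(n,c,z)))
for n,im in(('top',T),('scene',C)):
    pts={'top':[(401,234),(503,252),(208,293),(242,229)],'scene':[(403,250),(337,218),(590,298),(543,352)]}[n]
    print([cv2.cvtColor(im,cv2.COLOR_BGR2HSV)[int(v/S),int(u/S)+ (8 if i==0 else 0)].tolist() for i,(u,v) in enumerate(pts)])
a=cv2.resize(T[150:280,130:430],None,fx=2.6,fy=2.6,interpolation=cv2.INTER_CUBIC)
b=cv2.resize(C[150:280,230:530],None,fx=2.6,fy=2.6,interpolation=cv2.INTER_CUBIC)
cv2.imwrite('pics/c0.png',cv2.convertScaleAbs(np.vstack([a[:300],b[:300]]),alpha=1.5))
E
```

```text
paddle top {'cen': array([ 0.5099, -0.2801]), 'circ': (array([ 0.5098, -0.2795]), 0.0265), 'rect': (array([ 0.51  , -0.2797]), array([0.0453, 0.0359]), 79.8)}
paddle scene {'cen': array([ 0.5153, -0.2813]), 'circ': (array([ 0.5166, -0.2801]), 0.0281), 'rect': (array([ 0.5152, -0.2799]), array([0.0492, 0.0404]), 79.3)}
paddle top None
paddle scene None
brass top {'cen': array([ 0.5499, -0.0698]), 'circ': (array([ 0.5505, -0.0703]), 0.053), 'rect': (array([ 0.5494, -0.071 ]), array([0.1002, 0.102 ]), 44.1)}
brass scene {'cen': array([ 0.5547, -0.0678]), 'circ': (array([ 0.5507, -0.068 ]), 0.0581), 'rect': (array([ 0.549 , -0.0722]), array([0.1056, 0.11  ]), 82.1)}
yellow top {'cen': array([0.4347, 0.3373]), 'circ': (array([0.4351, 0.3367]), 0.0398), 'rect': (array([0.4346, 0.3374]), array([0.0542, 0.0636]), 77.1)}
yellow scene {'cen': array([0.4307, 0.3407]), 'circ': (array([0.4221, 0.3419]), 0.0498), 'rect': (array([0.4229, 0.3418]), array([0.0671, 0.0803]), 77.9)}
bay top {'cen': array([0.5855, 0.2909]), 'circ': (array([0.5857, 0.291 ]), 0.0718), 'rect': (array([0.5843, 0.2912]), array([0.1422, 0.1405]), 89.6)}
bay scene {'cen': array([0.584 , 0.2884]), 'circ': (array([0.5837, 0.2883]), 0.0735), 'rect': (array([0.5851, 0.289 ]), array([0.143 , 0.1461]), 29.3)}
[[18, 134, 131], [0, 171, 131], [24, 163, 139], [108, 153, 90]]
[[19, 173, 143], [0, 234, 145], [24, 240, 151], [108, 198, 103]]
```

View pics/c0.png

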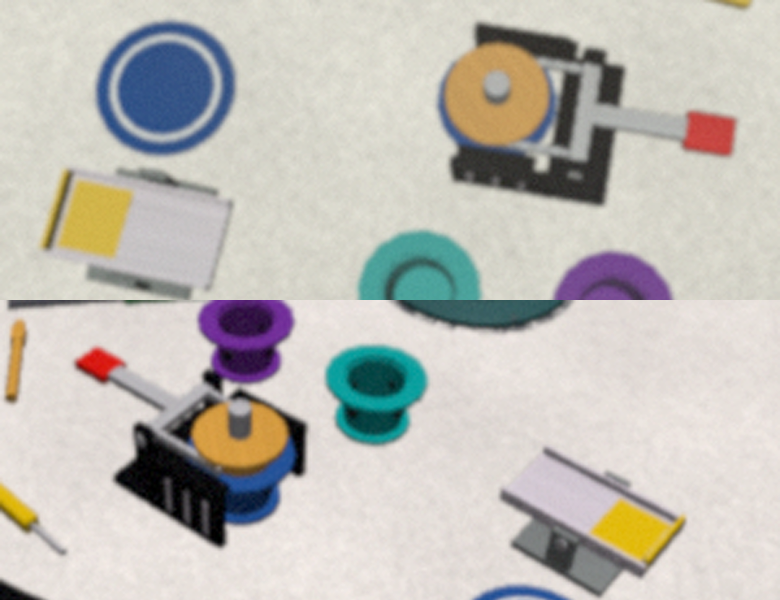

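Crop confirmed: the brass flange with its steel stem sits in the blue flange in the U-stand, and the empty purple and turquoise cones are not meant. The stand's x points along about -100.2°. Next I press the paddle.

Run:
```python
from h import *
p=[.5125,-.280]; a=np.radians(-100.2+90)
s=robot.get_state()
robot.gripper_to(0.0)
best=None
for k in(0,np.pi):
    q=robot.ik([*p,.15],down(a+k)); print(k,None if q is None else np.round(q,2))
    if q is not None:
        d=np.abs(np.array(q)-s['qpos']).max()
        if best is None or d<best[0]: best=(d,k)
O=down(a+best[1])
robot.move_ptp([*p,.15],O)
print(robot.get_state()['time'])
print(robot.move_linear([*p,.115],.15))
f0=np.array(robot.get_state()['force'])
print(robot.move_linear([*p,.0735],.05,threshold=45))
s=robot.get_state(); print(s['time'],s['ee_pos'],np.array(s['force'])-f0)
robot.pause(.2); s=robot.get_state(); print(s['ee_pos'],np.array(s['force'])-f0)
grab('scene','p1s',(230,100,430,250),3); grab('top','p1t')
```

```text
0 [ 0.72  0.42 -0.35  1.76  0.17  0.99  0.13]
3.141592653589793 [ 0.29  0.41  0.2   1.78 -0.1   0.97 -2.79]
3.0333
False
False
4.4 [ 0.51247203 -0.27994776  0.07312586] [-1.69611563 -0.58951789  5.10736361]
[ 0.51248722 -0.2799786   0.07320886] [-1.00921856 -0.76650986  5.17604336]
```

View pics/p1s.png

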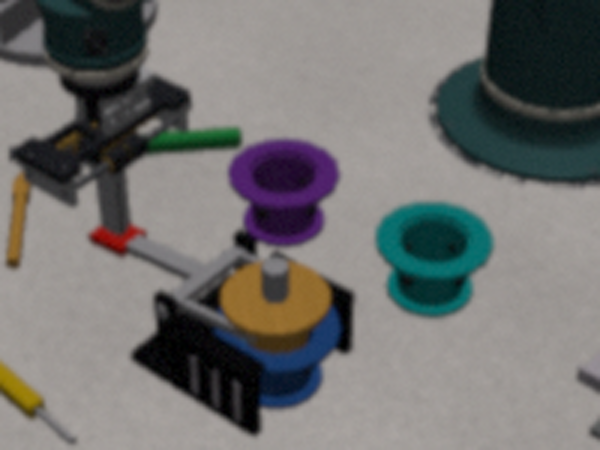

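The small cone is visibly raised with the fork up. I press a little deeper to be sure, release, then locate the raised cone in both views.

Run:
```python
from meas import *
p=[.5125,-.280]
print(robot.move_linear([*p,.0695],.04,threshold=25)); robot.pause(.15)
s=robot.get_state(); print(s['time'],s['ee_pos'],s['force'])
robot.move_linear([*p,.115],.1)
robot.move_linear([*p,.17],.2)
T=grab('top','p2t',(240,120,440,270),3); C=grab('scene','p2s')
T=cv2.imread('pics/raw_p2t.png');C=cv2.imread('pics/raw_p2s.png')
cv2.imwrite('pics/p2.png',np.vstack([cv2.resize(T[150:240,260:430],None,fx=3.3,fy=3.3),cv2.resize(C[150:240,260:430],None,fx=3.3,fy=3.3)]))
c=[]
for n,im in(('top',T),('scene',C)):
    k=blob(im,(8,90,60),(22,255,255),proj(n,[.55,-.07,.11]),40)
    e=cv2.fitEllipse(cv2.convexHull(k)); print(n,e); c.append(e[0])
    for z in(.10,.11,.12,.13): print(z,cen(onplane(n,k,z))['circ'],ray(n,*e[0],z))
P=[]
for n in('top','scene'):
    K,R,t=cam(n); P.append(K@np.c_[R,t])
X=cv2.triangulatePoints(P[0],P[1],np.array(c[0]),np.array(c[1])); X=X[:3]/X[3]; print(X.ravel(),proj('top',X.ravel())-c[0],proj('scene',X.ravel())-c[1])
```

```text
False
5.1 [ 0.51248841 -0.27987674  0.06912288] [0.99896611 0.23072715 1.26119778]
top ((321.8457946777344, 184.1370849609375), (39.17566680908203, 40.555049896240234), 3.3422691822052)
0.1 (array([ 0.5536, -0.0718]), 0.0542) [ 0.55303966 -0.07252278  0.1       ]
0.11 (array([ 0.5508, -0.0718]), 0.0537) [ 0.55029213 -0.07250641  0.11      ]
0.12 (array([ 0.5481, -0.0718]), 0.0532) [ 0.5475446  -0.07249004  0.12      ]
0.13 (array([ 0.5453, -0.0718]), 0.0527) [ 0.54479707 -0.07247367  0.13      ]
scene ((321.3056945800781, 199.9962921142578), (30.492589950561523, 38.002567291259766), 98.1890640258789)
0.1 (array([ 0.5486, -0.0759]), 0.0643) [ 0.54626697 -0.07410317  0.1       ]
0.11 (array([ 0.5579, -0.0705]), 0.0636) [ 0.55558313 -0.06877511  0.11      ]
0.12 (array([ 0.5672, -0.0652]), 0.0629) [ 0.56489928 -0.06344705  0.12      ]
0.13 (array([ 0.5765, -0.0598]), 0.0621) [ 0.57421544 -0.05811898  0.13      ]
[ 0.55130886 -0.07188901  0.10522478] [-0.24329963  0.11283661] [-0.20623075 -0.03044515]
```

View pics/p2.png

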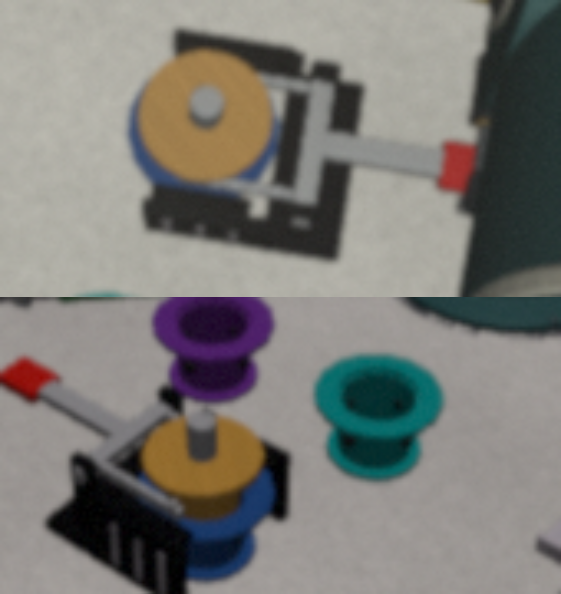

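The cone is up, but the press force was low with no clear end stop. I press again until the stop is felt.

Run:
```python
from meas import *
p=[.5125,-.280]
robot.move_linear([*p,.112],.2); robot.pause(.1); f0=np.array(robot.get_state()['force'])
for z in(.09,.08,.0735,.070,.067,.064,.061,.058):
    h=robot.move_linear([*p,z],.06,threshold=22)
    s=robot.get_state(); print(round(s['time'],2),z,h,s['ee_pos'][2],np.round(np.array(s['force'])-f0,1))
    if h: break
robot.pause(.2); s=robot.get_state(); print(s['ee_pos'],np.array(s['force'])-f0,s['opening'])
C=grab('scene','p3s'); T=grab('top','p3t')
cv2.imwrite('pics/p3.png',cv2.resize(C[130:250,240:420],None,fx=4,fy=4,interpolation=cv2.INTER_CUBIC))
S0=cv2.imread('pics/raw_s0.png')
x,y=322,190
t=S0[y-7:y+7,x-9:x+9]
for f in('s0','p1s','p2s','p3s'):
    I=cv2.imread(f'pics/raw_{f}.png')[160:215,295:350]; r=cv2.matchTemplate(I,t,cv2.TM_CCOEFF_NORMED); _,m,_,l=cv2.minMaxLoc(r)
    # subpixel in y
    a,b,c=[r[l[1]+d,l[0]] for d in(-1,0,1)]; print(f,m,l[0]+295+9,l[1]+.5*(a-c)/(a-2*b+c)+160+7)
for z in(.138,.150,.158,.162): print(z,proj('scene',[.55,-.0705,z]))
```

```text
7.29 0.09 False 0.0897716622646634 [-1.   0.9 -0.1]
7.61 0.08 False 0.0796110516685476 [-1.   0.1  1.2]
7.87 0.0735 False 0.07316473593494288 [-0.5 -0.3  1.2]
8.12 0.07 False 0.06987124659851446 [-0.7  0.5  0.9]
8.37 0.067 False 0.06720357506484838 [-1.1  0.9  6.9]
8.62 0.064 False 0.06428386575532823 [0.2 1.9 6.7]
8.87 0.061 False 0.06129219614626918 [-0.6  2.3  4.9]
9.12 0.058 False 0.058305676950977395 [0.6 1.9 6. ]
[ 0.51317944 -0.27975924  0.05836791] [1.31615243 2.54139726 5.80575285] 0.0007532723799904302
s0 1.0 322 190.00436
p1s 0.673466682434082 322 189.11633
p2s 0.48735499382019043 322 189.1868
p3s 0.3487566113471985 340 200.11879
0.138 [321.70923204 191.19981501]
0.15 [321.69147353 187.9538993 ]
0.158 [321.67950468 185.76622255]
0.162 [321.67348079 184.66517038]
```

View pics/p3.png

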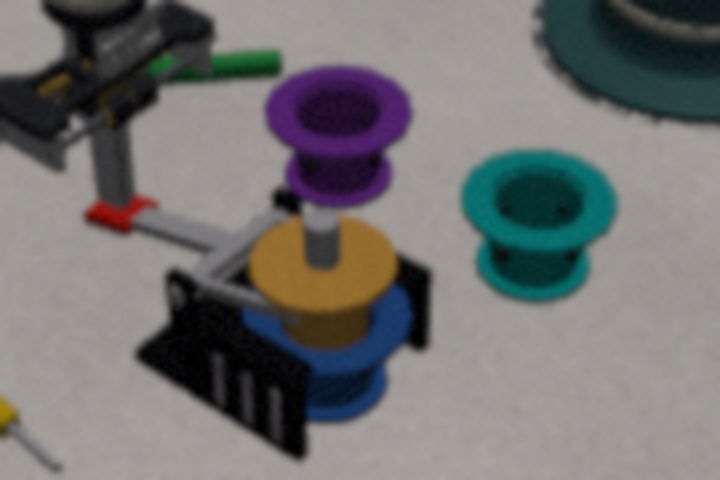

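The fork is now visibly fully up: the stem top at scene (320.5,183) means about 28 mm of lift, with the fingers on the paddle only. Next I release and locate the stem.

```bash
cat > stem.py <<'E'
from meas import *
def stem(n,im,guess):
    # grey blob near the expected stem-top; returns contour
    hsv=cv2.cvtColor(im,cv2.COLOR_BGR2HSV); k=blob(im,(8,90,60),(22,255,255),proj(n,guess),45)
    hull=np.zeros(im.shape[:2],np.uint8); cv2.drawContours(hull,[cv2.convexHull(k)],-1,255,-1)
    m=cv2.inRange(hsv,np.array((0,0,60)),np.array((180,70,255)))&cv2.erode(hull,np.ones((5,5)))
    cs,_=cv2.findContours(m,cv2.RETR_EXTERNAL,cv2.CHAIN_APPROX_NONE); return k,max(cs,key=cv2.contourArea)
E
python3 - <<'E'
from stem import *
p=[.5125,-.280]
robot.move_linear([*p,.115],.1); robot.move_linear([*p,.2],.25)
T=grab('top','p4t'); C=grab('scene','p4s')
cv2.imwrite('pics/p4.png',np.vstack([cv2.resize(T[140:240,260:400],None,fx=4,fy=3,interpolation=cv2.INTER_CUBIC)*0+cv2.resize(T[140:215,270:410],None,fx=4,fy=4,interpolation=cv2.INTER_CUBIC),cv2.resize(C[150:225,260:400],None,fx=4,fy=4,interpolation=cv2.INTER_CUBIC)]))
k,s=stem('top',T,[.55,-.07,.125])
print('flange',cen(onplane('top',k,.12))['circ'],'stem',cen(onplane('top',s,.155)),cv2.boundingRect(s))
print(robot.get_state()['time'])
a=np.radians(-12.4)
for kk in(0,np.pi): print(robot.ik([.545,-.071,.2],down(a+kk)),robot.ik([.434,.338,.2],down(a+kk)))
E
```

```text
flange (array([ 0.5491, -0.0754]), 0.0532) stem {'cen': array([ 0.5445, -0.0765]), 'circ': (array([ 0.5437, -0.0777]), 0.0157), 'rect': (array([ 0.5434, -0.0765]), array([0.022 , 0.0304]), 89.6)} (319, 176, 10, 13)
10.725
[ 0.44347268  0.31738486 -0.44908544  1.79498509  0.15558775  1.06407325
 -0.27829497] [ 0.02130555  0.43370917 -0.94119218  1.78281006  0.38632864  1.1231412
 -1.26372579]
[ 0.86281188  0.46350689 -1.01790172  1.78269822  0.43206695  1.13992068
  2.63082538] [ 0.19362938  0.58620405 -1.24104978  1.77866527  0.59211484  1.21622019
  1.70839531]
```

View pics/p4.png

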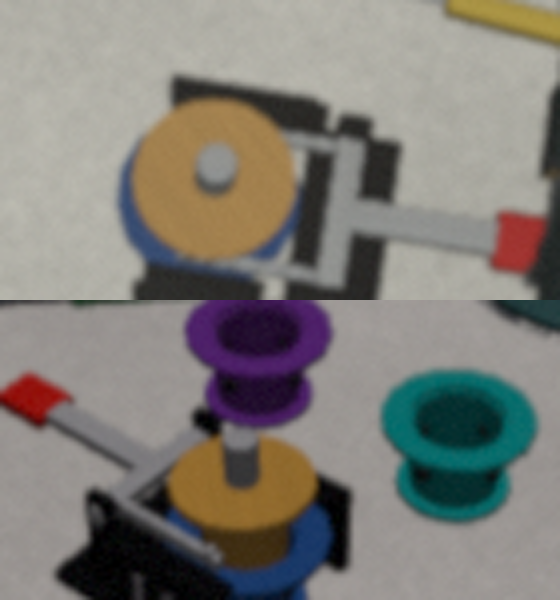

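The cone stays up, with the stem top at top (324,180) and scene (320,183), leaning slightly towards the lever. Now I grasp the stem.

Run:
```python
from stem import *
P=[]
for n in('top','scene'):
    K,R,t=cam(n); P.append(K@np.c_[R,t])
X=cv2.triangulatePoints(P[0],P[1],np.array([324,180.]),np.array([320,182.8])); X=(X[:3]/X[3]).ravel()
F=ray('top',323.5,185,.126); print(X,F)
w=(.150-F[2])/(X[2]-F[2]); g=F+w*(X-F); g=g[:2]; print(g)
a=np.radians(-12.4); O=down(a)
robot.gripper_to(.07)
robot.move_ptp([*g,.235],O)
print(robot.move_linear([*g,.150],.12,threshold=12))
s=robot.get_state(); print(s['time'],s['ee_pos'],s['force'])
f0=np.array(s['force'])
robot.gripper_to(0.0); s=robot.get_state(); print(s['time'],s['opening'],np.array(s['force'])-f0)
for z in(.17,.20,.235):
    robot.move_linear([*g,z],.08); s=robot.get_state(); print(s['time'],s['opening'],np.array(s['force'])-f0)
robot.pause(.1)
C=grab('scene','p5s'); T=grab('top','p5t')
cv2.imwrite('pics/p5.png',np.hstack([cv2.resize(T[60:260,260:400],None,fx=2.5,fy=2.5),cv2.resize(C[60:260,240:400],None,fx=2.5,fy=2.5)]))
```

```text
[ 0.54620385 -0.07781383  0.16277206] [ 0.54362443 -0.07661706  0.126     ]
[ 0.54530794 -0.07739815]
False
13.575 [ 0.54566749 -0.07757754  0.15057931] [ 0.1631084  -0.38550634  0.45212811]
14.3583 0.024419799136063004 [-0.04159746  0.35835476  0.04346081]
14.7583 0.02423566096802905 [ 0.15803657 -0.15070649 -2.7362772 ]
15.2833 0.024555703714995224 [-0.09894047  0.51169669 -3.94374625]
15.875 0.0246708338461935 [-0.28750262 -0.82576618 -2.45065853]
```

View pics/p5.png

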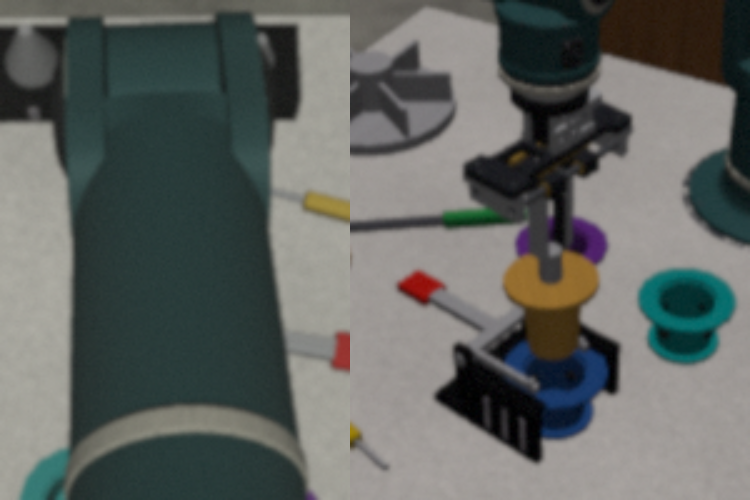

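The cone is held upright and clear, with the foot at about 0.118 m. Next I carry it to the rocker and place it pre-tilted to the tipped tray, with the jaws opening along the deck's y so they do not block the tipping.

```bash
cat > place.py <<'E'
from h import *
th=np.radians(77.6); xd=np.array([np.cos(th),np.sin(th),0]); yj=np.array([np.sin(th),-np.cos(th),0])
D=np.array([.4249,.2935,0]); t=.15
ax=np.sin(t)*xd+np.cos(t)*np.array([0,0,1.]); O=np.c_[np.cross(yj,-ax),yj,-ax]
d=.117
def tcp(foot,extra=0): return foot+ax*(d)+np.array([0,0,extra])
F=D+xd*.041+np.array([0,0,.044])
E
python3 - <<'E'
from place import *
s=robot.get_state(); q0=np.array(s['qpos']); a=np.radians(-12.4)
print('flange z check',[ (z,proj('scene',[*s['ee_pos'][:2],z]).round(1)) for z in(.2,.21,.22)],'seen 320,172')
pre=tcp(F,.06); print(pre, robot.ik(pre,O))
robot.move_linear([*s['ee_pos'][:2],.26],.15)
robot.move_ptp([.49,.13,.27],down(a))
robot.move_ptp(pre+[0,0,.03],O)
robot.move_linear(pre-[0,0,.03],.1)
robot.pause(.1); f0=np.array(robot.get_state()['force'])
T=grab('top','p6t'); C=grab('scene','p6s')
h=robot.move_linear(tcp(F,-.003),.03,threshold=7)
s=robot.get_state(); print(s['time'],h,s['ee_pos']-tcp(F),np.array(s['force'])-f0,s['opening'])
C=grab('scene','p7s')
cv2.imwrite('pics/p7.png',np.hstack([cv2.resize(C[140:290,400:560],None,fx=4,fy=4,interpolation=cv2.INTER_CUBIC)]))
E
```

```text
flange z check [(0.2, array([320.3, 172.1])), (0.21, array([320.2, 169.3])), (0.22, array([320.2, 166.3]))] seen 320,172
[0.43745864 0.35061996 0.21968622] [-0.20291066  0.46498603 -0.77310869  1.64391679  0.39128692  1.31897622
 -1.28905157]
19.875 True [9.82688514e-05 5.31092158e-04 7.35490869e-03] [1.30262655 1.76867489 5.54241225] 0.024643829227879943
```

View pics/p7.png

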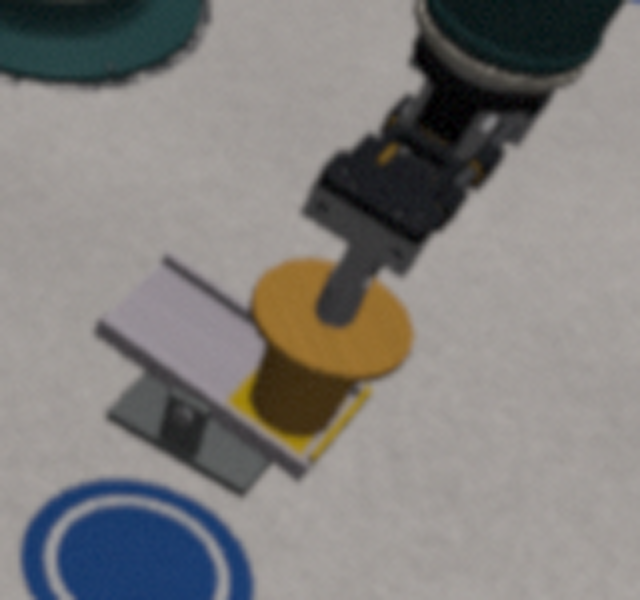

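The foot stands on the yellow patch, centred near crop (300,405) = scene (475,241), and the tray appears tipped. The flange check gives a grasp-to-foot offset of 0.127 m, so the foot is at about 0.041 m, matching a tipped deck. I release.

Run:
```python
from place import *
from stem import *
r=ray('scene',475,241,.045)-D; print('foot in deck x,y',r@xd,-(r@yj))
p=np.array(robot.get_state()['ee_pos']); f0=np.array(robot.get_state()['force'])
robot.gripper_to(.07); robot.pause(.3)
s=robot.get_state(); print(s['time'],s['opening'],np.array(s['force'])-f0)
robot.move_linear(p+ax*.06,.1)
robot.move_linear(p+ax*.06+[0,0,.06],.2)
robot.move_ptp([.50,.12,.27],down(np.radians(-12.4+0)))
print(robot.get_state()['time'])
T=grab('top','p8t'); C=grab('scene','p8s')
cv2.imwrite('pics/p8.png',np.hstack([cv2.resize(T[130:290,100:400],None,fx=1.33,fy=2)[:, :400],cv2.resize(C[140:300,360:560],None,fx=2,fy=2)]))
for n,im in(('top',T),('scene',C)):
    k=blob(im,(8,90,60),(20,255,255),proj(n,[.44,.35,.13]),45)
    if k is not None: print(n,cen(onplane(n,k,.135)))
```

```text
foot in deck x,y 0.05297243932026437 0.0036538939057897636
21.075 0.06971966073497247 [-0.06807402 -3.18010547 -2.76274506]
23.2583
top {'cen': array([0.4404, 0.3524]), 'circ': (array([0.4396, 0.3436]), 0.0563), 'rect': (array([0.4406, 0.3554]), array([0.1006, 0.0885]), 15.3)}
scene {'cen': array([0.4614, 0.353 ]), 'circ': (array([0.473 , 0.3415]), 0.0816), 'rect': (array([0.4681, 0.3594]), array([0.1601, 0.0976]), 15.3)}
```

View pics/p8.png

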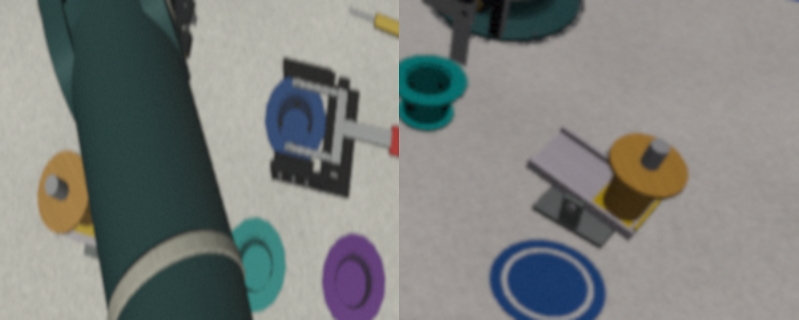

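The small cone stands on the yellow half, tilted with the tray (scene crop (648,170)). The large cone is free at top crop (296,118), with the lever back up. I locate its flange and drag it out with the fingers inside.

Run:
```python
from meas import *
for n in('top','scene'):
    im=cv2.imread(f'pics/raw_p8{n[0]}.png')
    k=blob(im,(100,90,25),(125,255,255),proj(n,[.55,-.07,.06]),38)
    print(n,cv2.boundingRect(k),cen(onplane(n,k,.07)),proj(n,[.5505,-.0705,.07]))
im=cv2.imread('pics/raw_p8t.png'); x,y=proj('top',[.5505,-.0705,.07]).astype(int)
a=cv2.resize(im[y-40:y+40,x-40:x+60],None,fx=5,fy=5,interpolation=cv2.INTER_CUBIC); print(x,y)
cv2.imwrite('pics/p9.png',cv2.convertScaleAbs(a,alpha=1.6))
e=np.array([-.178,-.984,0])
for ang in(-100.2,79.8):
    O=down(np.radians(ang))
    for p in([.55,-.07,.2],[.55,-.07,.065],[.575,.06,.065],[.585,.29,.065],[.585,.29,.2]):
        q=robot.ik(p,O); print(ang,p,None if q is None else np.round(q,2))
```

```text
top (300, 168, 45, 39) {'cen': array([ 0.5507, -0.0709]), 'circ': (array([ 0.5493, -0.0736]), 0.0599), 'rect': (array([ 0.5563, -0.0715]), array([0.1031, 0.1166]), 7.2)} [321.08842409 188.08014971]
scene (301, 193, 43, 42) {'cen': array([ 0.5543, -0.0618]), 'circ': (array([ 0.5647, -0.0656]), 0.0844), 'rect': (array([ 0.5537, -0.0586]), array([0.1635, 0.1221]), 55.5)} [321.72003992 208.92922102]
321 188
-100.2 [0.55, -0.07, 0.2] [ 0.39  0.32 -0.38  1.79  0.13  1.06 -1.79]
-100.2 [0.55, -0.07, 0.065] [ 0.34  0.49 -0.33  1.89  0.22  0.79 -1.86]
-100.2 [0.575, 0.06, 0.065] [ 0.13  0.53 -0.37  1.83  0.25  0.83 -2.11]
-100.2 [0.585, 0.29, 0.065] [-0.22  0.65 -0.4   1.63  0.3   0.92 -2.48]
-100.2 [0.585, 0.29, 0.2] [-0.17  0.51 -0.47  1.53  0.24  1.16 -2.44]
79.8 [0.55, -0.07, 0.2] [ 0.73  0.41 -0.83  1.77  0.33  1.11  1.18]
79.8 [0.55, -0.07, 0.065] [ 0.66  0.59 -0.77  1.88  0.52  0.88  1.03]
79.8 [0.575, 0.06, 0.065] [ 0.46  0.65 -0.82  1.82  0.58  0.93  0.77]
79.8 [0.585, 0.29, 0.065] [ 0.07  0.79 -0.86  1.62  0.67  1.05  0.4 ]
79.8 [0.585, 0.29, 0.2] [ 0.12  0.65 -0.95  1.52  0.54  1.26  0.49]
```

View pics/p9.png

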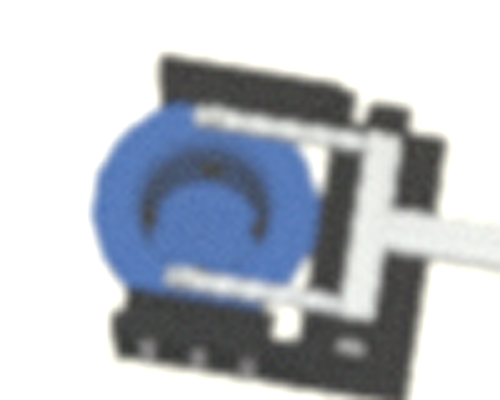

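The flange spans cols 93–320 and rows 95–315 of the crop, so its centre is at top (322.3,189), about (0.549,-0.0735). I insert with the jaws along the stand's x and drag.

Run:
```python
from meas import *
c=ray('top',322.3,189,.07)[:2]; print(c)
O=down(np.radians(-100.2)); st=robot.get_state
robot.gripper_to(.026)
robot.move_ptp([*c,.2],O)
print(robot.move_linear([*c,.11],.2), st()['time'])
h=robot.move_linear([*c,.063],.08,threshold=8); s=st(); print('in',h,s['ee_pos'],s['time'])
if h: raise SystemExit
robot.gripper_to(.036); f0=np.array(st()['force'])
w=[c+np.array([.177,.984])*t for t in(.03,.15)]+[np.array([.585,.2925])]
for p in w:
    h=robot.move_linear([*p,.063],.08,threshold=15); s=st(); print(h,s['time'],s['ee_pos'],np.array(s['force'])-f0)
    if h: break
robot.pause(.2); T=grab('top','p10t'); C=grab('scene','p10s')
cv2.imwrite('pics/p10.png',cv2.resize(C[130:310,260:560],None,fx=2.6,fy=2.6,interpolation=cv2.INTER_CUBIC))
```

```text
[ 0.54796675 -0.07368479]
False 25.875
in False [ 0.54813314 -0.07361728  0.06310962] 26.6083
False 27.5333 [ 0.55326379 -0.04360295  0.06293635] [-0.15231485  0.54601735  0.80736002]
False 29.1833 [0.5745466  0.07363625 0.06303379] [-0.03943391  0.46968867 -0.35845693]
False 32.0667 [0.58505513 0.29229508 0.0629979 ] [ 0.1648539  -3.31549011  1.14252396]
```

View pics/p10.png

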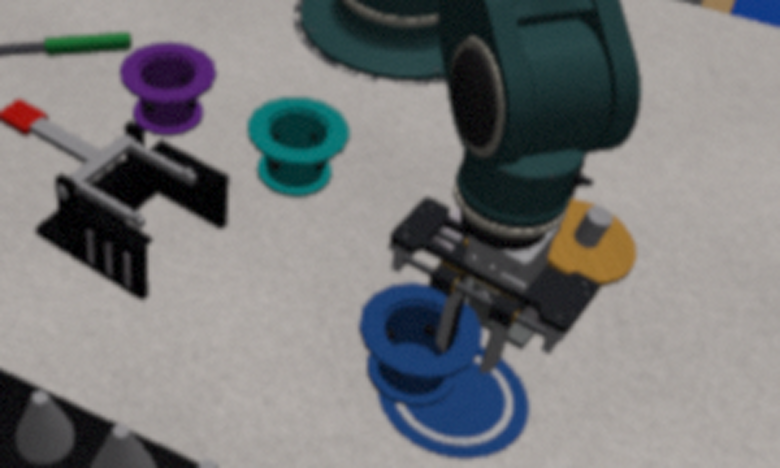

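One finger rode over the rim: the cone trails at crop (420,328), still upright, with one finger inside its right wall. I compute its position and pull on by the remainder.

Run:
```python
from meas import *
c=ray('scene',421.5,256,.07)[:2]; B=np.array([.585,.290]); d=B-c; print(c,d)
foot=ray('scene',(412/2.6)+260,(372/2.6)+130,.012)[:2]; print('foot est',foot)
s=robot.get_state(); p=np.array(s['ee_pos']); f0=np.array(s['force'])
h=robot.move_linear([p[0]+d[0],p[1]+d[1],.063],.05,threshold=15)
robot.pause(.2); s=robot.get_state(); print(h,s['time'],s['ee_pos'],np.array(s['force'])-f0)
C=grab('scene','p11s'); T=grab('top','p11t')
cv2.imwrite('pics/p11.png',cv2.resize(C[160:310,360:560],None,fx=3.6,fy=3.6,interpolation=cv2.INTER_CUBIC))
```

```text
[0.57676383 0.2412483 ] [0.00823617 0.0487517 ]
foot est [0.58628881 0.24519924]
False 33.7 [0.59332857 0.34112782 0.06311423] [ 0.46832084  2.87913047 -0.93593679]
```

The picture limit is reached, so I continue numerically. I withdraw upward, clear the view, and measure the cone.

Run:
```python
from meas import *
s=robot.get_state(); p=np.array(s['ee_pos']); f0=np.array(s['force'])
h=robot.move_linear([p[0],p[1],.10],.08,threshold=10); print(h,np.array(robot.get_state()['force'])-f0)
robot.move_linear([p[0],p[1],.25],.2)
robot.move_ptp([.50,.0,.28],down(np.radians(-100.2)))
print(robot.get_state()['time'])
T=grab('top','p12t'); C=grab('scene','p12s')
for n,im in(('top',T),('scene',C)):
    k=blob(im,(100,90,25),(125,255,255),proj(n,[.585,.29,.03]),75)
    print(n,cv2.boundingRect(k),cv2.contourArea(k))
    for z in(0,.07): print(z,cen(onplane(n,k,z)))
    x0,y0=proj(n,[.585,.29,0]).astype(int)
    hsv=cv2.cvtColor(cv2.GaussianBlur(im,(3,3),0),cv2.COLOR_BGR2HSV)
    print(n,x0,y0); r=range(-44,46,3)
    print('V col',hsv[[y0+i for i in r],x0][:,2].tolist()); print('S col',hsv[[y0+i for i in r],x0][:,1].tolist())
    print('V row',hsv[y0,[x0+i for i in r]][:,2].tolist()); print('S row',hsv[y0,[x0+i for i in r]][:,1].tolist())
# coarse ascii of top and scene: value classes
    for yy in range(y0-40,y0+36,3):
        print(''.join('#' if (100<=h<=125 and s>90 and v>105) else 'b' if (100<=h<=125 and s>90 and v>75) else 'd' if (100<=h<=125 and s>90) else 'y' if (8<=h<=32 and s>90) else '.' if v>110 else ':' for h,s,v in hsv[yy,x0-50:x0+50:2]))
```

```text
False [-0.81602715 -0.53680318 -0.59366448]
36.65
top (164, 156, 56, 53) 2183.5
0 {'cen': array([0.5906, 0.2969]), 'circ': (array([0.5925, 0.2981]), 0.0826), 'rect': (array([0.5934, 0.2951]), array([0.162 , 0.1444]), 31.0)}
0.07 {'cen': array([0.5707, 0.2745]), 'circ': (array([0.5725, 0.2757]), 0.0775), 'rect': (array([0.5734, 0.2728]), array([0.1522, 0.1356]), 31.0)}
top 193 183
V col [175, 178, 181, 179, 176, 171, 120, 109, 108, 89, 52, 82, 107, 108, 106, 106, 108, 110, 109, 102, 103, 146, 118, 115, 165, 169, 110, 93, 145, 157]
S col [13, 14, 15, 14, 14, 10, 85, 154, 153, 146, 108, 149, 155, 153, 156, 156, 156, 155, 157, 155, 141, 24, 99, 106, 8, 14, 12, 5, 7, 8]
V row [179, 176, 174, 178, 170, 121, 110, 106, 82, 40, 43, 96, 106, 106, 106, 106, 108, 110, 110, 98, 97, 139, 127, 108, 152, 167, 92, 52, 55, 57]
S row [14, 13, 15, 14, 11, 91, 162, 161, 159, 128, 125, 157, 156, 156, 156, 156, 153, 158, 155, 151, 150, 37, 66, 137, 5, 14, 14, 78, 79, 76]
.......................................:::::::::::
.......................................:::::::::::
...................................
[... 2726 characters left out ...]
#..bbbdbb#########b#####b#...........
...........###..bbbddddbbb########bbbb#...........
............##..#bbbddddddddbbbbbbb..###..........
............###..bbbbdddddddddddb##..###..........
.............###..#bbbbbddddddbbbb#..###..........
..............###...#bbbbbbbbbbbb...###...........
................###....#bbbbbb#....###............
.................#####..........#####.............
....................###############...............
..........................####....................
..................................................
..................................................
..................................................
..................................................
```

The numeric map shows the large cone's foot centred in the ring: left and right margins are equal in the scene view, and the near edge fits to about 2 mm. One last numeric check of both cones, then I hand in.

Run:
```python
from stem import *
from place import xd,yj,D
T=cv2.imread('pics/raw_p12t.png');C=cv2.imread('pics/raw_p12s.png')
print('flange px expected top',proj('top',[.585,.29,.07]),'seen approx 188,180.5 ->',ray('top',188,180.5,.07))
G=D+xd*.06+np.array([0,0,.135]); E=[];S=[];P=[]
for n,im in(('top',T),('scene',C)):
    k,s=stem(n,im,G); e=cv2.fitEllipse(cv2.convexHull(k)); E.append(e[0]); m=cv2.moments(s)
    S.append((m['m10']/m['m00'],m['m01']/m['m00'])); K,R,t=cam(n); P.append(K@np.c_[R,t]); print(n,e,cv2.boundingRect(s))
for nm,c in(('flange',E),('stem',S)):
    X=cv2.triangulatePoints(P[0],P[1],np.array(c[0]),np.array(c[1])); X=(X[:3]/X[3]).ravel(); r=X-D; print(nm,X,'deck x,y',r@xd,-(r@yj))
# deck's raised end: ends of the deck at both hypotheses, brightness just beyond
x0,y0=proj('scene',D+[0,0,.05]).astype(int)
hsv=cv2.cvtColor(C,cv2.COLOR_BGR2HSV)
for a in(0,.17):
    for sx in(-.085,.085):
        q=D+xd*(sx*np.cos(a)+.011*np.sin(a))+np.array([0,0,.040+.011*np.cos(a)-sx*np.sin(a)]); print(a,sx,proj('scene',q),proj('top',q))
for n,im in(('scene',C),('top',T)):
    A=proj(n,D-xd*.06+np.array([0,0,.055])); B=proj(n,D-xd*.13+np.array([0,0,.055]))
    g=cv2.cvtColor(im,cv2.COLOR_BGR2GRAY); print(n,[(np.round(A+(B-A)*f,0).astype(int).tolist(),int(g[tuple(np.round(A+(B-A)*f).astype(int)[::-1])])) for f in np.linspace(0,1,16)])
    k=blob(im,(22,140,60),(32,255,255),proj(n,D+xd*.06+np.array([0,0,.04])),35,3); print('yellow',None if k is None else (cv2.boundingRect(k)))
print(robot.get_state()['time'])
```

```text
flange px expected top [185.6406864  176.42682806] seen approx 188,180.5 -> [0.57369201 0.28298971 0.07      ]
top ((151.5985870361328, 227.14280700683594), (41.38113021850586, 47.730098724365234), 98.27633666992188) (134, 217, 17, 13)
scene ((479.6286315917969, 230.08303833007812), (44.46123504638672, 48.87148666381836), 46.24712371826172) (485, 211, 10, 9)
flange [0.44431698 0.35197325 0.10321636] deck x,y 0.06127871783017146 -0.006407752452691189
stem [0.44230757 0.35882056 0.16115349] deck x,y 0.06753480464232801 -0.0029748557436130585
0 -0.085 [431.31007224 216.50365667] [213.89850499 243.89566532]
0 0.085 [485.634123   246.16471891] [151.57612985 230.46562864]
0.17 -0.085 [433.04282186 213.49033888] [211.36857742 242.94604994]
0.17 0.085 [484.55276169 249.8244745 ] [153.49331287 231.27883354]
scene [([439, 220], 142), ([438, 219], 142), ([436, 218], 143), ([435, 217], 141), ([434, 217], 143), ([432, 216], 142), ([431, 215], 145), ([429, 214], 153), ([428, 214], 154), ([427, 213], 153), ([425, 212], 151), ([424, 211], 155), ([422, 211], 153), ([421, 210], 153), ([420, 209], 152), ([418, 208], 151)]
yellow (458, 233, 7, 11)
top [([204, 242], 154), ([206, 242], 155), ([208, 242], 155), ([209, 243], 156), ([211, 243], 146), ([213, 244], 137), ([215, 244], 168), ([216, 244], 170), ([218, 245], 173), ([220, 245], 170), ([222, 245], 168), ([223, 246], 170), ([225, 246], 129), ([227, 247], 50), ([229, 247], 48), ([230, 247], 48)]
yellow (157, 223, 23, 25)
36.75
```

Run:
```python
from h import *
for n,a,b in(('scene','s0','p12s'),('top','t0','p12t')):
    A=cv2.imread(f'pics/raw_{a}.png',0);B=cv2.imread(f'pics/raw_{b}.png',0)
    u,v={'scene':(431,216),'top':(214,244)}[n]
    t=A[v-11:v+12,u-11:u+12]; R=B[v-20:v+21,u-20:u+21]
    r=cv2.matchTemplate(R,t,cv2.TM_CCOEFF_NORMED); _,m,_,l=cv2.minMaxLoc(r); print(n,m,'shift',l[0]-9,l[1]-9)
    # small cone foot wrt hole: large cone mouth (dark) ellipse, top view
    if n=='top':
        im=cv2.imread('pics/raw_p12t.png'); d=cv2.absdiff(B,A); _,mk=cv2.threshold(d,22,255,0); k=np.zeros_like(mk); cv2.circle(k,(187,179),42,255,-1); mk&=k
        mk=cv2.morphologyEx(mk,cv2.MORPH_OPEN,np.ones((2,2))); y,x=np.nonzero(mk); print('changed px bbox near bay',x.min(),x.max(),y.min(),y.max())
        o=ray('top',0,0,0)
        for p in([.585,.29],[.574,.283],[.585,.275]): print(p,[proj('top',[p[0]+dx,p[1]+dy,.07]).round(0).tolist() for dx,dy in((.06,0),(-.06,0),(0,.06),(0,-.06))])
```

```text
scene 0.9716097116470337 shift 1 -3
top 0.9732683300971985 shift -2 -1
changed px bbox near bay 147 229 139 220
[0.585, 0.29] [[187.0, 155.0], [184.0, 198.0], [163.0, 177.0], [208.0, 176.0]]
[0.574, 0.283] [[189.0, 159.0], [187.0, 202.0], [165.0, 181.0], [211.0, 180.0]]
[0.585, 0.275] [[193.0, 155.0], [190.0, 198.0], [169.0, 177.0], [214.0, 176.0]]
```

The far-deck shift (+1,-3 scene, -2,-1 top) matches a fully tipped tray (predicted +1.7,-3.0 and -2.5,-1.0). The flange extents, left 164 and top 156, match a cone centred within about 5 mm of the mark.

```bash
python3 -c "
from h import *
print(robot.get_state()['time']); print(robot.sign_off())"
```

```text
36.75
the job is handed in; nothing more can be done
None
```

I finished the job and handed it in at 36.75 s; the sign-off gave no verdict.

- **Prising:** My first presses stopped short of the lever's full travel, so I pressed once more. That raised the small cone about 28 mm, with nothing touching either cone. I never felt a hard end stop. That the lever was fully down is judged from the picture and the cone's lift.
- **Small cone:** I gripped it by the stem and set it down pre-tilted on the yellow half. Its foot is about 40–53 mm past the hinge and within about 6 mm of the middle line. The shift of the deck's far end in both views matches a fully tipped tray (0.17 rad).
- **Large cone:** While dragging it out, one finger ended up outside the rim and the cone fell about 50 mm short of the mark. I pulled it on upright by that remainder.
- **Large cone, final position:** My measures disagree a little. The scene view puts it about 2 mm off the mark's centre and the top-view outline about 5 mm. A cruder top-view estimate gave 13 mm. All are inside the 30 mm allowed.
- **Final state:** The lever was back up in the last picture I viewed of the stand, and the arm is clear in the air. I had used all 12 picture views before the end, so the final checks were done on pixel data rather than by eye. I did not re-measure the punch or the deburring tool; no move was planned near them.

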